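# Dock the nozzle rack past the spring gate

## Task

Push the rack of welding nozzles along the loading chute until it is fully home against the end stop. The spring gate beside the chute has a stop plate that blocks the way: hold the gate open with one fingertip while you push the rack past with the other, so that the gate never touches the rack, and then let the gate close behind it. Only push: the rack must not be lifted or tipped, and the loose things lying around the chute stay where they are.

Things in the scene. Friction and masses are not known exactly. Their poses are not given: they have to be found in the camera images.
- chute: Fixed open sheet-metal chute. x: pushing direction; z up; y: towards its gate side (robot's side). Origin: bench surface, lane centre line, under the closed gate's stop plate. Floor 8 mm above the bench, from x = -203 mm (open end). Lane 68 mm wide: fixed wall at y = -34 (top 34 mm above bench), low kerb at y = 34 to 37 (top 20 mm). Moved and turned from run to run.
- end_stop (a point): foot of the end stop's flat face, on the lane floor at chute x = +90 mm, centre line; the stop rises to 52 mm above the bench. Behind it, chute x = 115 to 255 mm, stands the grey torch cleaning unit, 110 mm tall
- gate_foot (a point): Steel spring gate; this point lies on its hinge line, level with the stop plate: chute y = 47 mm, 5 mm above the bench; x = chute x; closed, y and z as the chute's. Leaf: flat upright sheet, x = -165 to +15 mm, from 2 to 58 mm above the hinge line, inner face at gate y = -2 mm (chute y = 45), 8 mm rod along the top, outside. Spring closes it: about 0.1 N m, 3 to 6 N on a fingertip 20 mm up
- plate_corner (a point): lower free corner of the gate's stop plate, a 4 mm thick plate standing out of the leaf's inner face over the lane at gate x = -2 to +2 mm. Closed, it reaches from the leaf in to chute y = 15 mm and spans 35 to 63 mm above the bench, so it blocks the rack; it moves with the gate
- leaf_end (a point): upper corner of the leaf's inner face at its end nearest the open end of the chute (gate x = -165 mm, 58 mm above the hinge line); moves with the gate
- gate (a joint): tilt of the gate in rad: 0 closed (leaf upright), grows as the leaf's top tilts outward, away from the lane, to a stop at 1.05. From about 0.6 up the stop plate is clear of the rack
- rack: Loose aluminium rack in the lane, 80 mm long (x, along chute x), 62 wide (y); origin: centre of underside. 16 mm base block, flat upright wall 3 mm thick across each end (top 52 mm above the underside, 60 above the bench), six copper nozzles between (tops 63 mm above the underside). 0.3 to 0.65 kg. Starts before the gate; home with its front wall on the end stop, origin at chute x = 50 mm
- spare_nozzle: bystander: loose copper nozzle standing on the bench on the gate side of the chute, 24 mm diameter, 58 mm tall, origin at the centre of its underside
- tape: bystander: grey tape measure 70 x 36 x 64 mm on the bench on the far side of the chute, origin at the centre of its underside
- disc: bystander: grinding disc of 116 mm diameter lying flat on the bench on the far side of the chute, origin at the centre of its underside
- hammer: bystander: hammer 260 mm long lying on the bench on the far side of the chute
Mind the look-alikes: they are no part of the job. There is more than one size of the rack; the job needs the smaller.

How it is judged:
By the outcome, as a careful person would: the job done as asked, in the order asked, and still so for the second after the job is handed in, with the robot touching nothing.
It also fails if it takes over 48 s, if anything falls off the work surface, if the arm or the gripper's body presses on something with over 40 N, if the wrist force passes 120 N, or if a joint passes its speed limit or range.

## Robot

A 6-joint arm with a two-finger parallel gripper is mounted at the origin on the work surface. World frame = base frame: x ahead of the robot, y to its left, z up, the work surface at z = 0. Lengths are in mm, angles in degrees, forces in N, time in s.
With the tool pointing down it reaches from about 300 to 850 mm from the base axis. Payload 4.2 kg.
Tool frame: the origin (TCP) lies midway between the tips of the shut fingers; the grasp point (between the pads) lies env.grip_depth behind it (env.grip_depth is the distance from the TCP to the grasp point, in mm); z points along the fingers, y is the direction in which the jaws open and shut (so a half turn about z gives the same grasp; the last joint's range is limited). The gripper opens to 91 mm and grips with 3 to 60 N. Pads are 32 mm wide; open, the fingers measure 118 mm over their backs; the gripper's body (76 mm by 178 mm) begins 60 mm behind the grasp point.
Start: joints at [62.968, 18.312, 89.639, -0, 72.044, -1.146], TCP at [251.042, 517.323, 191.976] pointing down, gripper open.
Joint ranges: [-177.97, 177.97], [-48.28, 115.42], [12.27, 149.76], [-77.06, 257.06], [2.81, 150.46], [-146.56, 146.56]. Speed limits (degrees/s): [147.25, 147.25, 180, 180, 180, 180].

## Interface

Orientations are given as [roll, pitch, yaw] about the fixed x, y, z axes, in that order (R = Rz(yaw) Ry(pitch) Rx(roll)).
In Python, from workcell import env, cams, spotter gives the robot as it stands.
- The arm moves only by the tool apply_moves, never from a script. Its argument "plan" is a list of rows, each an object with "jaw": the closure, from 0 (fully open) to 1 (shut); "delta_pos": the shift along the tool's x, y, z in mm, a list of three; "spin": the turn about the tool's z in rad. In form: [{"jaw": jaw, "delta_pos": [dx, dy, dz], "spin": spin}, ...]. A call has exactly 8 rows; each row is the pose to reach, as a shift and turn from the pose measured when the call began, along the tool's axes at that moment; what a row does not reach only later rows make up. A row lasts 1/8 s, in which the tool goes at most 62.5 mm and 10.7 degrees, less where a joint would pass 70% of its speed; a pose out of reach is approached as far as the arm can. A call with a gripper value outside its range is refused whole. The fingers move at their own pace and stop on an object; "squeeze" is the grip in N (left out, the last holds). Time passes only in rows, so rows that repeat a pose let the fingers close, or fill a call up. It gives the time, the measured TCP pose, the force and the opening at its end, in the units of the state.
- env.state(): the state, without advancing time (a new reading comes with each control period).
- cams.grab_frame(name): name is "side" or "top"; returns the picture (480x640x3 uint8, red, green, blue); there is no depth.
- cams.calibration(name): a dict with "camera_matrix" (3x3 intrinsics, pixels), "rvec" (rotation vector, rad) and "tvec" (3), from world to camera coordinates, as OpenCV has them. Camera axes: x right, y down, z forward; pixel columns grow to the right and rows downward; lengths in mm; the calibration is good to about 2 mm. A picture is of the moment at which its call begins. calibration takes no time and is no camera call.
- env.job_done(): hands the job in, once; it reports no verdict.
Trained networks look in the newest picture that a camera, given by its name, has taken for a name from the list of things; names that differ only in an ending like _2 or _b are one class to them, and where a whole thing is asked for, a point or a joint stands for the part that bears it (a point fixed in the world has none). Each returns a list of dicts, best first, with "confidence" (0 to 1); they miss things now and then, are a little off and sometimes report something else, mostly with a low value. They report only what shows in the picture. A call takes as long as a camera call. They do not tell look-alikes from the thing itself.
- spotter.masks_of(camera, target): "region" (480x640 bool, what is visible of it) and "extent" ([left, top, right, bottom] in pixels, round what is visible of it).
The state is a dict: "time_s": time; "qpos": joint angles; "qvel": joint speeds; "effort": joint torques, N m; "ee_pos": TCP position; "ee_rot": TCP orientation; "force": force on the tool from outside, world axes, zero at the start; "torque": the same for the moment, N m; "gripper_width": finger opening in mm.
Only numpy, scipy, OpenCV 4.12 (cv2) and the standard library are available. Lean on these libraries where they do the work, as an engineer would, in place of code of your own. Each camera call takes 0.05 s, during which the arm holds its last target.

## Working session

There is one attempt and no reset: what is moved stays moved. The work goes in short steps, Python scripts to look and compute and a tool call to move; the robot and the scene stay as the last step left them, time stands still between calls to the robot, and variables do not carry over. Pictures are saved under pics/ and viewed, and the job is handed in when it is done.

Besides the shell and the picture viewer there is one more tool, called after "Emit:" as name(argument=value, ...) on one line, values as JSON. apply_moves: Moves the arm, as the interface text tells. Its arguments: {"type":"object","properties":{"plan":{"type":"array"},"squeeze":{"type":"number"}},"required":["plan"]}

```bash
mkdir -p pics; ls; python3 - <<'E'
from workcell import env,cams,spotter
import cv2
print(env.state(), env.grip_depth)
for n in("side","top"):
    im=cams.grab_frame(n); cv2.imwrite(f"pics/{n}0.png",im[:,:,::-1])
    c=cams.calibration(n); print(n,c)
E
```

```text
pics
{'time_s': 0.0, 'qpos': array([ 6.29653552e+01,  1.83526482e+01,  8.97053914e+01, -1.50819223e-03,
        7.20455817e+01, -1.14672370e+00]), 'qvel': array([-0.00234491, -0.00751799, -0.0698255 , -0.00857851,  0.0282694 ,
       -0.01843678]), 'effort': array([ 1.66854628e-03, -4.12458086e+01, -2.31974638e+01,  7.28187687e-02,
        4.52634471e-02, -1.35810883e-04]), 'ee_pos': array([250.81813848, 516.80455156, 191.11711405]), 'ee_rot': array([-1.79896371e+02, -6.40133599e-04,  1.54112545e+02]), 'force': array([-0.04141584, -0.30992142, -0.0871722 ]), 'torque': array([-0.06188843, -0.01824142, -0.06803992]), 'gripper_width': 91.00905302796588} 18.8
side {'camera_matrix': array([[529.417058  ,   0.        , 318.99170323],
       [  0.        , 529.417058  , 233.96759807],
       [  0.        ,   0.        ,   1.        ]]), 'rvec': array([ 2.14492992, -0.19978973,  0.07395794]), 'tvec': array([-557.13072796,  172.25901397,  878.89107793])}
top {'camera_matrix': array([[528.45202324,   0.        , 317.64285871],
       [  0.        , 528.45202324, 223.73860553],
       [  0.        ,   0.        ,   1.        ]]), 'rvec': array([ 2.18072859, -2.15477225,  0.124107  ]), 'tvec': array([  71.27615285,  579.72573915, 1075.83508817])}
```

View pics/side0.png

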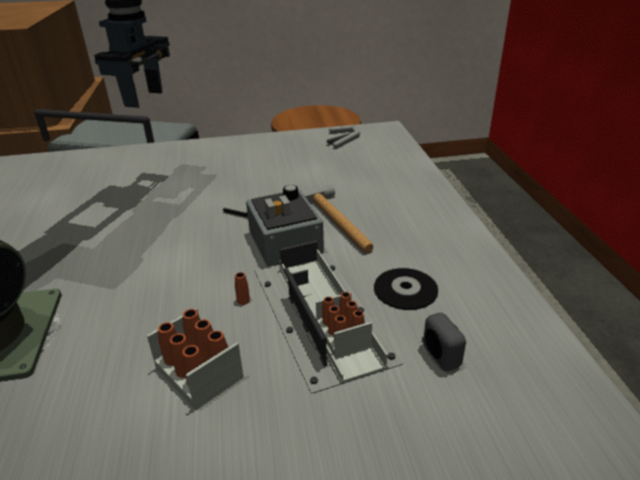

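View pics/top0.png

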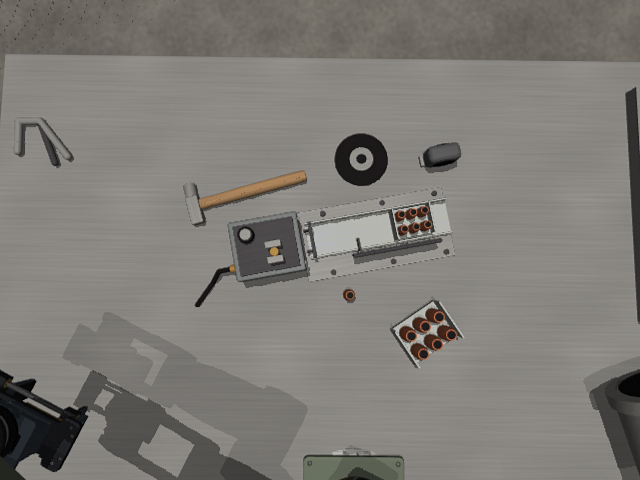

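The rack in the chute is at top (413,221) and side (345,322). A look-alike stands on the open bench at top (427,333) and side (195,355), and is larger. The one in the lane is the smaller and fits the description. I'll check it in enlarged crops.

```bash
python3 - <<'E'
from workcell import env,cams,spotter
import cv2,numpy as np
t=cv2.imread("pics/top0.png");s=cv2.imread("pics/side0.png")
cv2.imwrite("pics/top0c.png",cv2.resize(t[170:300,290:470],None,fx=4.4,fy=4.4,interpolation=cv2.INTER_CUBIC))
cv2.imwrite("pics/side0c.png",cv2.resize(s[230:395,240:420],None,fx=3.6,fy=3.6,interpolation=cv2.INTER_CUBIC))
for cam in("top","side"):
  cams.grab_frame(cam)
  for n in("chute","rack","gate","spare_nozzle"):
    for r in spotter.masks_of(cam,n): print(cam,n,round(r["confidence"],2),r["extent"],r["region"].sum())
E
```

```text
top chute 0.87 [197.7, 189.4, 451.9, 306.5] 13668
top rack 0.73 [388.9, 300.4, 465.8, 367.5] 2587
top rack 0.56 [391.9, 203.3, 436.1, 242.3] 1335
top gate 0.88 [352.5, 235.7, 444.5, 262.8] 446
side chute 0.58 [220.5, 184.9, 399.6, 391.4] 13734
side chute 0.58 [372.2, 267.1, 439.1, 307.1] 2184
side chute 0.57 [313.0, 292.6, 370.8, 357.6] 2560
side rack 0.83 [311.9, 292.1, 368.9, 356.2] 2522
side rack 0.65 [146.3, 306.7, 242.8, 409.5] 5891
side gate 0.97 [282.4, 266.6, 326.0, 366.5] 1356
side spare_nozzle 0.87 [232.9, 272.3, 248.1, 305.2] 402
```

View pics/top0c.png

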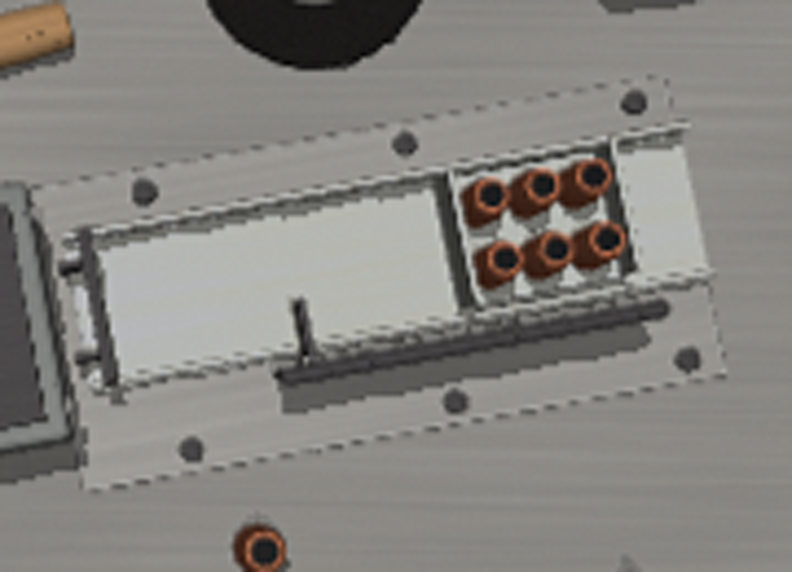

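View pics/side0c.png

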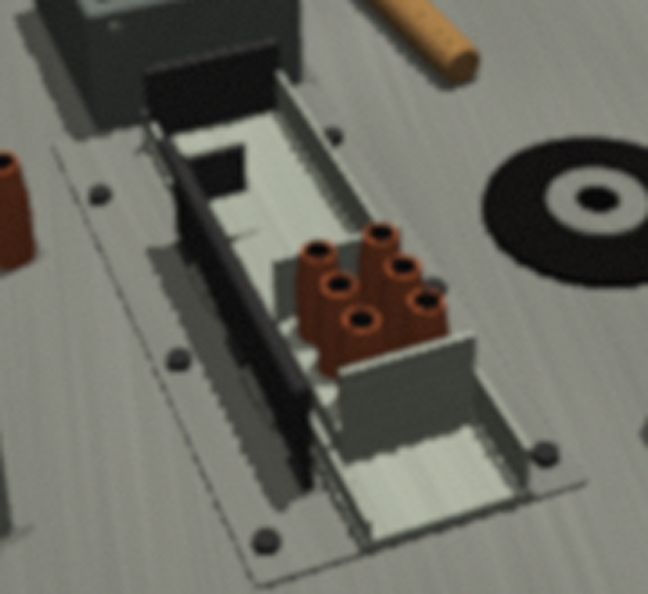

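```bash
cat > h.py <<'E'
import numpy as np,cv2
from workcell import env,cams,spotter
from scipy.optimize import least_squares
def proj(cam,P):
    c=cams.calibration(cam)
    return cv2.projectPoints(np.asarray(P,float).reshape(-1,1,3),c["rvec"],c["tvec"],c["camera_matrix"],None)[0].reshape(-1,2)
def ch2w(p,P):
    P=np.asarray(P,float).reshape(-1,3);a=np.radians(p[2]);c,s=np.cos(a),np.sin(a)
    return np.c_[p[0]+c*P[:,0]-s*P[:,1],p[1]+s*P[:,0]+c*P[:,1],P[:,2]]
E
cat > fit.py <<'E'
from h import *
T=[((688,126),(-203,-35,34)),((715,273),(-203,36,20)),((298,300),(0,15,63)),((280,377),(15,51,61)),((667,309),(-165,51,61)),
((95,232),(90,-36,52)),((118,380),(90,36,52)),((690,142),(-203,-34,8)),((708,268),(-203,34,20))]
S=[((370,548),(-203,37,0)),((525,497),(-203,-36,0)),((480,75+0),(90,-34,34)),((308,485),(-165,46,7)),((283,45),(90,-36,52)),((245,145),(0,15,63)),((245,188),(0,15,35))]
S.pop(2)
tp=np.array([(290+u/4.4,170+v/4.4) for (u,v),_ in T]);sp=np.array([(240+u/3.6,230+v/3.6) for (u,v),_ in S])
def f(p):
    return np.r_[(proj("top",ch2w(p,[q for _,q in T]))-tp).ravel(),(proj("side",ch2w(p,[q for _,q in S]))-sp).ravel()]
best=None
for a in range(0,360,45):
    r=least_squares(f,[550,0,a],loss="soft_l1",x_scale=[100,100,30])
    if best is None or r.cost<best.cost:best=r
print(best.x,best.cost);print(np.round(f(best.x).reshape(-1,2),1))
E
python3 fit.py
```

```text
[561.86481606  -1.90735563 100.95797479] 11.75007711777151
[[ 1.2  0.1]
 [ 0.3  0.4]
 [ 0.7 -0.1]
 [ 0.8  1.2]
 [-0.3  0.9]
 [-1.2 -0.8]
 [-0.2  0.1]
 [-2.2 -1.2]
 [ 1.7  0.6]
 [-0.6  0.8]
 [ 0.8  0.8]
 [ 1.4 -1.3]
 [-1.3 -2.1]
 [-0.1 -1.7]
 [ 0.5 -0.9]]
```

```bash
cat > ov.py <<'E'
from h import *
import sys
def draw(cam,img,p,segs,col,roi,k):
    x0,y0,x1,y1=roi
    o=cv2.resize(img[y0:y1,x0:x1],None,fx=k,fy=k,interpolation=cv2.INTER_CUBIC)
    for poly in segs:
        q=(proj(cam,ch2w(p,poly))-[x0,y0]+.5)*k
        cv2.polylines(o,[np.round(q*8).astype(int)],False,col,1,cv2.LINE_AA,3)
    return o
def chute_segs(th=0,rx=None):
    c,s=np.cos(th),np.sin(th)
    g=lambda x,y,z:(x,47+c*y+s*z,5-s*y+c*z) # gate frame (y,z rel hinge)
    S=[[(-203,-34,8),(-203,34,8),(90,34,8),(90,-34,8),(-203,-34,8)],
     [(-203,-34,34),(90,-34,34)],[(-203,37,20),(90,37,20)],[(90,-34,52),(90,34,52)],
     [g(-165,-2,2),g(-165,-2,58),g(15,-2,58),g(15,-2,2),g(-165,-2,2)],
     [g(0,-2,30),g(0,-32,30),g(0,-32,58),g(0,-2,58)]]
    if rx is not None:
        for e in(-40,40): S.append([(rx+e,-31,8),(rx+e,-31,60),(rx+e,31,60),(rx+e,31,8)])
    return S
E
python3 - <<'E'
from ov import *
p=[561.86,-1.9,100.96]
for cam,roi,k in(("top",(290,170,470,300),4.4),("side",(240,230,420,395),3.6)):
    cv2.imwrite(f"pics/{cam}_ov.png",draw(cam,cv2.imread(f"pics/{cam}0.png"),p,chute_segs(0,-117),(0,255,0),roi,k))
E
```

```text
(no output)
```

View pics/top_ov.png

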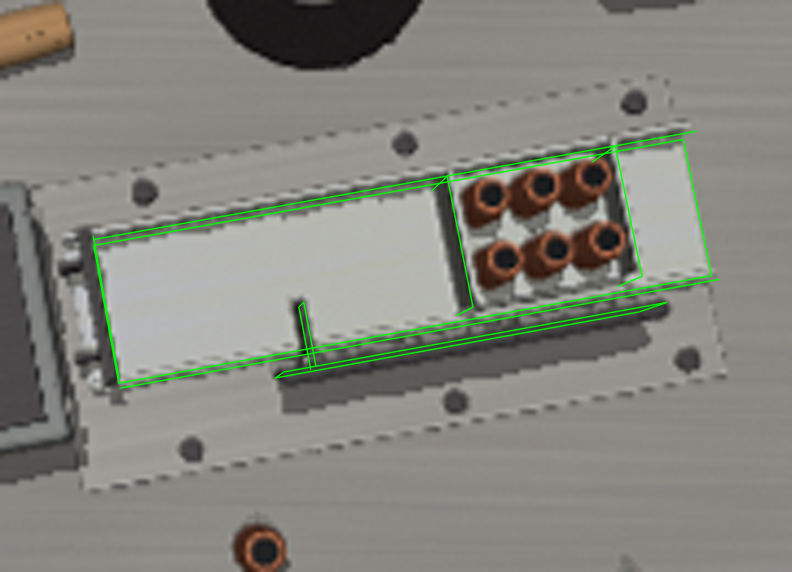

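View pics/side_ov.png

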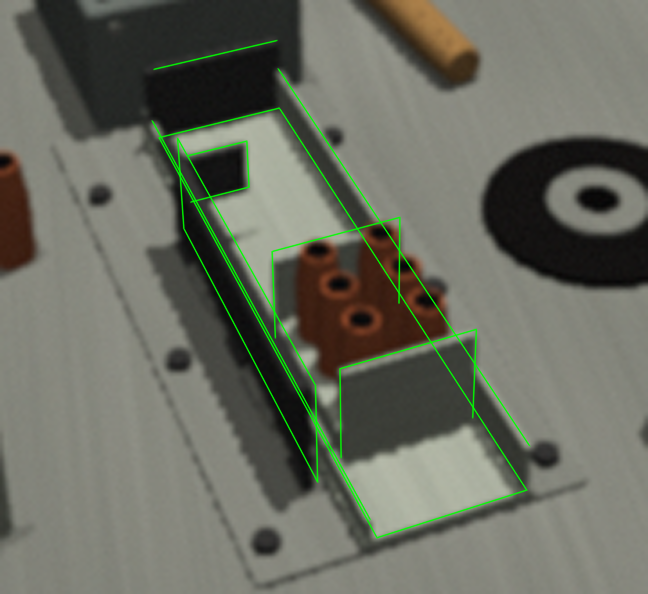

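Both crops confirm it: the rack in the lane is the smaller one, with flat end walls, at chute x of about -118. The chute fit (origin about (562,-2), yaw 101°) overlays to 1–2 px.

My plan is to turn the tool so the pushing finger leads by about 20 mm in chute x. The gate finger then never reaches the stop plate while the rack goes home.

```bash
cat > plan.py <<'E'
from h import *
from scipy.spatial.transform import Rotation as Ro
CH=[561.86,-1.9,100.96]; T=13.5; HW=16
def tcp_from_A(xa,ya,W,phi):
    f=np.radians(phi);c,s=np.cos(f),np.sin(f)
    return np.array([xa-(W/2+T)*s-HW*c, ya+(W/2+T)*c-HW*s])
def fingers(st):
    R=Ro.from_euler("xyz",st["ee_rot"],degrees=True).as_matrix()
    a=np.radians(CH[2]);Q=np.array([[np.cos(a),np.sin(a)],[-np.sin(a),np.cos(a)]])
    c=Q@(st["ee_pos"][:2]-CH[:2]); tx=Q@R[:2,0]; ty=Q@R[:2,1]
    phi=np.degrees(np.arctan2(tx[1],tx[0])); W=st["gripper_width"]
    A=c+ty*(W/2+T)+tx*HW; B=c-ty*(W/2+T)+tx*HW; Bi=c-ty*W/2+tx*HW
    F=Q@st["force"][:2]
    return dict(t=round(st["time_s"],2),W=round(W,1),phi=phi.round(2),z=st["ee_pos"][2].round(1),A=A.round(1),B=B.round(1),Binner=Bi.round(1),F=F.round(1),Fz=st["force"][2].round(1))
def go(xa,ya,W,phi,z):
    st=env.state();print(fingers(st))
    R=Ro.from_euler("xyz",st["ee_rot"],degrees=True).as_matrix()
    w=ch2w(CH,[[*tcp_from_A(xa,ya,W,phi),z]])[0]
    d=R.T@(w-st["ee_pos"])
    a=CH[2]+phi; spin=np.radians(st["ee_rot"][2]-a)
    print("tcp",w.round(1),"delta",d.round(1),"spin",((spin+np.pi)%(2*np.pi)-np.pi).round(3),"jaw",round(1-W/91,3), "rot",st["ee_rot"].round(2))
E
python3 -c "
from plan import *
go(-168,0,12,25,140)"
```

```text
{'t': 0.6, 'W': 90.8, 'phi': np.float64(53.15), 'z': np.float64(192.0), 'A': array([625.6, 183.9]), 'B': array([531.3, 254.6]), 'Binner': array([542.1, 246.5]), 'F': array([-0.2, -0.5]), 'Fz': np.float64(0.3)}
tcp [ 587.4 -191.2  140. ] delta [-612.  -490.6   51.9] spin 0.491 jaw 0.868 rot [180.     0.   154.11]
```

Emit:
apply_moves(plan=[{"jaw": 0.868, "delta_pos": [-44, -35, 0], "spin": 0.06}, {"jaw": 0.868, "delta_pos": [-88, -70, 0], "spin": 0.12}, {"jaw": 0.868, "delta_pos": [-132, -105, 0], "spin": 0.18}, {"jaw": 0.868, "delta_pos": [-176, -140, 0], "spin": 0.24}, {"jaw": 0.868, "delta_pos": [-220, -175, 0], "spin": 0.3}, {"jaw": 0.868, "delta_pos": [-264, -210, 0], "spin": 0.36}, {"jaw": 0.868, "delta_pos": [-308, -245, 0], "spin": 0.42}, {"jaw": 0.868, "delta_pos": [-352, -280, 0], "spin": 0.49}], squeeze=30)

```text
time_s: 1.6
ee_pos: [446.2, 110.1, 192.3]
ee_rot: [179.9, 0.0, 125.9]
force: [0.8, -0.5, 0.1]
gripper_width: 14.0
```

```bash
python3 -c "
from plan import *
go(-168,0,12,25,140)"
```

```text
{'t': 1.6, 'W': 14.0, 'phi': np.float64(24.95), 'z': np.float64(192.3), 'A': array([155.1,  80.4]), 'B': array([137.8, 117.6]), 'Binner': array([143.5, 105.4]), 'F': array([-0.6, -0.7]), 'Fz': np.float64(0.1)}
tcp [ 587.4 -191.2  140. ] delta [-326.8  -62.4   52.3] spin -0.001 jaw 0.868 rot [1.7993e+02 2.0000e-02 1.2591e+02]
```

Emit:
apply_moves(plan=[{"jaw": 0.868, "delta_pos": [-54, -10, 0], "spin": 0}, {"jaw": 0.868, "delta_pos": [-108, -20, 0], "spin": 0}, {"jaw": 0.868, "delta_pos": [-162, -30, 0], "spin": 0}, {"jaw": 0.868, "delta_pos": [-216, -41, 10], "spin": 0}, {"jaw": 0.868, "delta_pos": [-270, -52, 25], "spin": 0}, {"jaw": 0.868, "delta_pos": [-327, -62, 40], "spin": 0}, {"jaw": 0.868, "delta_pos": [-327, -62, 52], "spin": 0}, {"jaw": 0.868, "delta_pos": [-327, -62, 52], "spin": 0}])

```text
time_s: 2.6
ee_pos: [586.6, -190.5, 138.9]
ee_rot: [-180.0, -0.2, 125.9]
force: [-0.7, -0.0, 0.2]
gripper_width: 11.9
```

```bash
cat > look.py <<'E'
from ov import *
import sys
def look(tag,th=0,rx=-118,fing=True,rt=(290,150,480,300),rs=(220,200,440,400),kt=4.2,ks=3.3,cams_=("top","side"),lines=True):
    from plan import fingers,CH
    f=fingers(env.state())
    for cam,roi,k in(("top",rt,kt),("side",rs,ks)):
        if cam not in cams_: continue
        im=cams.grab_frame(cam)[:,:,::-1].copy()
        seg=chute_segs(th,rx) if lines else []
        z=f["z"]
        seg2=[[(*f["A"],z),(*f["B"],z),(*f["B"],z+30)]] if fing else []
        o=draw(cam,im,CH,seg,(0,255,0),roi,k)
        for s in seg2:
            q=(proj(cam,ch2w(CH,s))-roi[:2]+.5)*k
            for pt in q: cv2.circle(o,tuple(int(v) for v in pt),4,(0,0,255),1)
        cv2.imwrite(f"pics/{cam}_{tag}.png",o)
E
python3 -c "
from plan import *
from look import look
look('h1')
go(-168,0,12,25,27)"
```

```text
{'t': 2.7, 'W': 11.9, 'phi': np.float64(25.01), 'z': np.float64(140.8), 'A': array([-166.8,   -0.3]), 'B': array([-183.2,   35. ]), 'Binner': array([-177.5,   22.7]), 'F': array([-0.7, -0.2]), 'Fz': np.float64(-0.2)}
tcp [ 587.4 -191.2   27. ] delta [ -1.   -1.  113.8] spin 0.0 jaw 0.868 rot [179.92   0.   125.97]
```

View pics/top_h1.png

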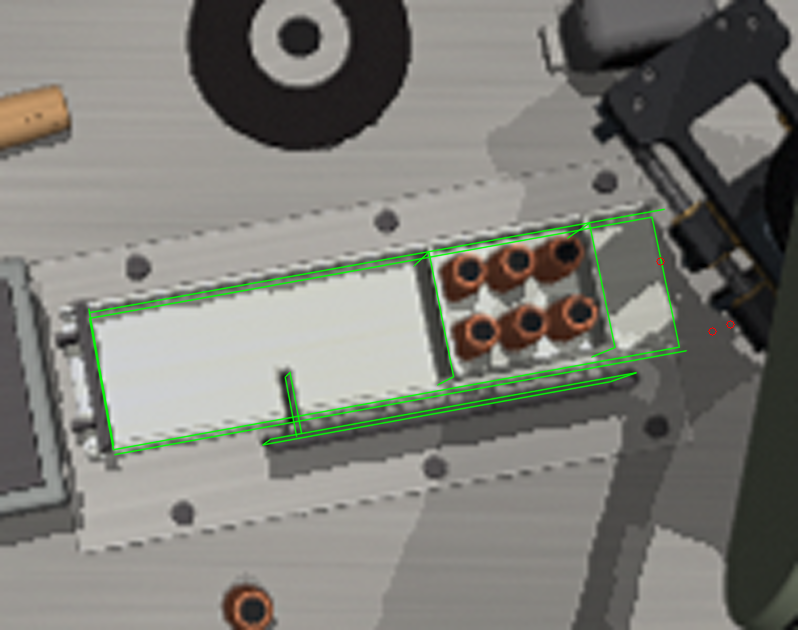

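View pics/side_h1.png

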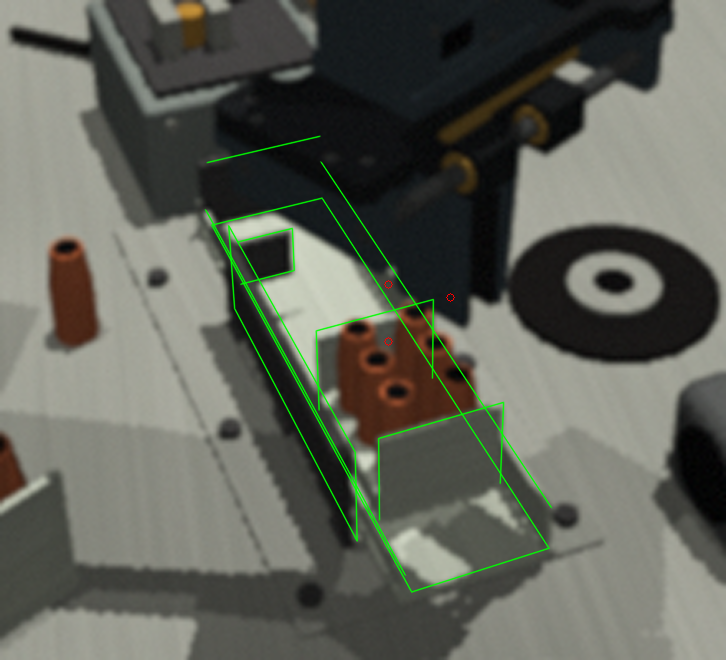

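```bash
python3 -c "
from plan import *
im=cams.grab_frame('side')[:,:,::-1]
o=cv2.resize(im[180:320,260:400],None,fx=5.5,fy=5.5,interpolation=cv2.INTER_CUBIC)
o=cv2.convertScaleAbs(o,alpha=2.2,beta=25)
f=fingers(env.state());z=f['z'];st=env.state()
import itertools
R=Ro.from_euler('xyz',st['ee_rot'],degrees=True).as_matrix();W=st['gripper_width']
for sg in(1,-1):
  for zz in(0,-40):
    P=[st['ee_pos']+R@np.array([x,sg*y,zz]) for x,y in((16,W/2),(16,W/2+13.5),(-16,W/2+13.5),(-16,W/2),(16,W/2))]
    q=(proj('side',P)-[260,180]+.5)*5.5
    cv2.polylines(o,[q.astype(int)],False,(0,0,255) if sg>0 else (0,255,255),1)
cv2.imwrite('pics/s_f.png',o)
"
```

```text
(no output)
```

View pics/s_f.png

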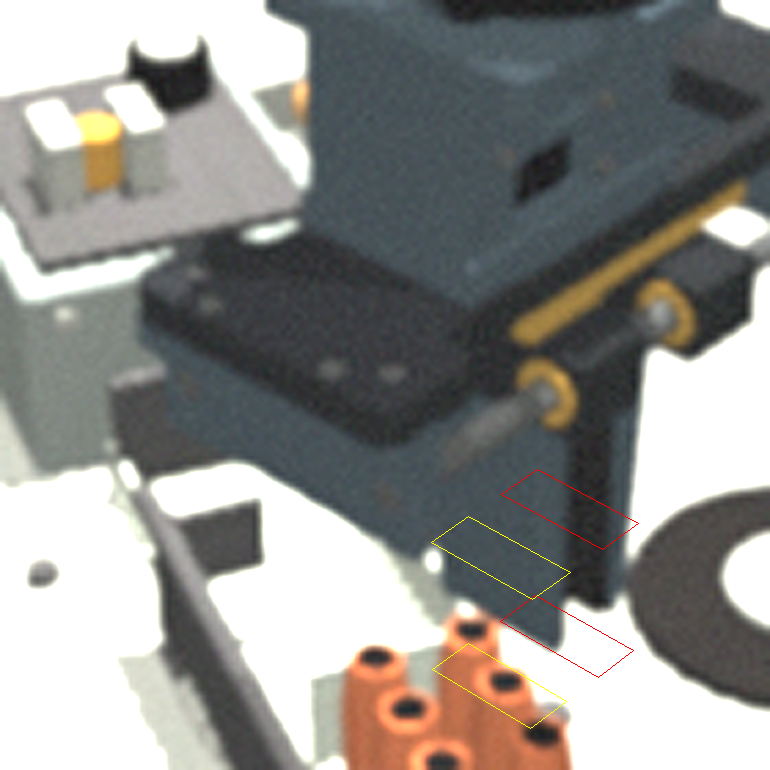

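```bash
python3 -c "
from plan import *
R=Ro.from_euler('xyz',[180,0,154.11],degrees=True).as_matrix();p=np.array([250.9,517,191.8])
for cam,(x0,y0,x1,y1) in(('side',(70,0,210,140)),('top',(0,340,140,480))):
  im=cv2.imread(f'pics/{cam}0.png')
  o=cv2.resize(im[y0:y1,x0:x1],None,fx=5,fy=5,interpolation=cv2.INTER_CUBIC)
  o=cv2.convertScaleAbs(o,alpha=2,beta=25)
  for sg in(1,-1):
   for zz in(0,-20):
    P=[p+R@np.array([x,sg*y,zz]) for x,y in((16,45.5),(16,59),(-16,59),(-16,45.5),(16,45.5))]
    q=(proj(cam,P)-[x0,y0]+.5)*5
    cv2.polylines(o,[q.astype(int)],False,(0,0,255) if sg>0 else (0,255,255),1)
  cv2.imwrite(f'pics/{cam}_f0.png',o)
"
```

```text
(no output)
```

View pics/side_f0.png

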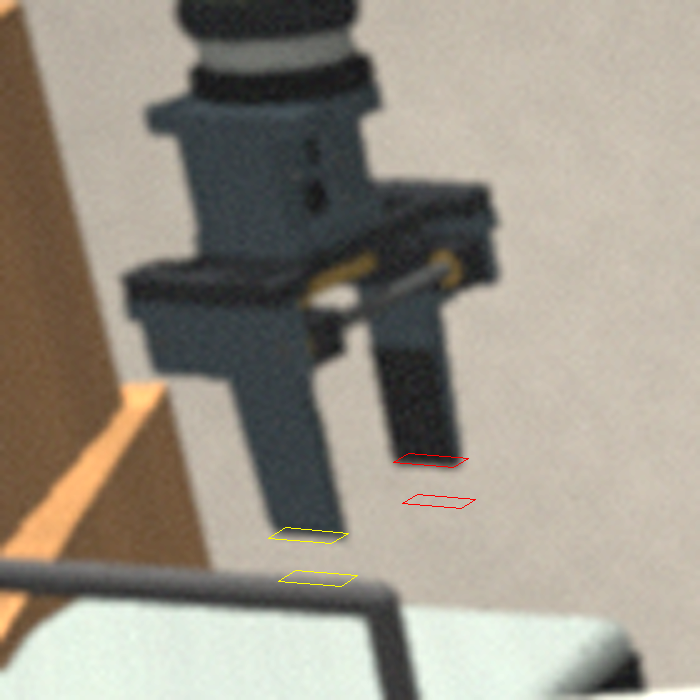

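View pics/top_f0.png

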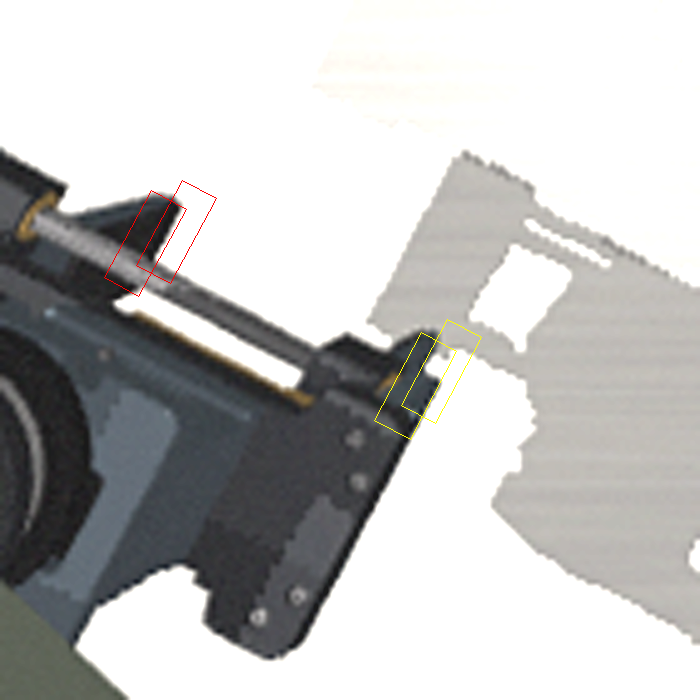

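At the start the visible fingertips sit about 19 mm above the reported TCP: side (308,537) and (430,460) in the crop fit the box drawn 20 mm up, and the hover picture agrees. So I'll treat tip height as TCP z + 19 and check that on a partial descent.

Emit:
apply_moves(plan=[{"jaw": 0.868, "delta_pos": [-1, -1, 15], "spin": 0}, {"jaw": 0.868, "delta_pos": [-1, -1, 30], "spin": 0}, {"jaw": 0.868, "delta_pos": [-1, -1, 45], "spin": 0}, {"jaw": 0.868, "delta_pos": [-1, -1, 60], "spin": 0}, {"jaw": 0.868, "delta_pos": [-1, -1, 75], "spin": 0}, {"jaw": 0.868, "delta_pos": [-1, -1, 85], "spin": 0}, {"jaw": 0.868, "delta_pos": [-1, -1, 90], "spin": 0}, {"jaw": 0.868, "delta_pos": [-1, -1, 90], "spin": 0}])

```text
time_s: 3.75
ee_pos: [587.8, -191.3, 51.0]
ee_rot: [179.9, 0.0, 126.0]
force: [1.0, -0.4, -0.7]
gripper_width: 12.1
```

```bash
cat > fl.py <<'E'
from plan import *
def fl(tag,off=19,rs=(240,220,390,370),rt=(340,180,480,300),ks=5.0,kt=5.0,cc=("side","top")):
  st=env.state();R=Ro.from_euler('xyz',st['ee_rot'],degrees=True).as_matrix();W=st['gripper_width']
  for cam,(x0,y0,x1,y1),k in(('side',rs,ks),('top',rt,kt)):
    if cam not in cc: continue
    im=cams.grab_frame(cam)[:,:,::-1]
    o=cv2.resize(im[y0:y1,x0:x1],None,fx=k,fy=k,interpolation=cv2.INTER_CUBIC)
    o=cv2.convertScaleAbs(o,alpha=1.6,beta=15)
    for sg in(1,-1):
      P=[st['ee_pos']+R@np.array([x,sg*y,-off]) for x,y in((16,W/2),(16,W/2+13.5),(-16,W/2+13.5),(-16,W/2),(16,W/2))]
      q=(proj(cam,P)-[x0,y0]+.5)*k
      cv2.polylines(o,[q.astype(int)],False,(0,0,255) if sg>0 else (0,255,255),1)
    cv2.imwrite(f'pics/{cam}_{tag}.png',o)
E
python3 -c "
from fl import *
fl('d1')
go(-166,0,12,25,8)"
```

```text
{'t': 3.85, 'W': 12.0, 'phi': np.float64(25.03), 'z': np.float64(51.7), 'A': array([-168.4,   -0.7]), 'B': array([-184.8,   34.6]), 'Binner': array([-179.1,   22.4]), 'F': array([0.2, 0.1]), 'Fz': np.float64(-0.6)}
tcp [ 587.  -189.3    8. ] delta [ 2.5  0.3 43.7] spin 0.0 jaw 0.868 rot [1.7986e+02 1.0000e-01 1.2599e+02]
```

View pics/side_d1.png

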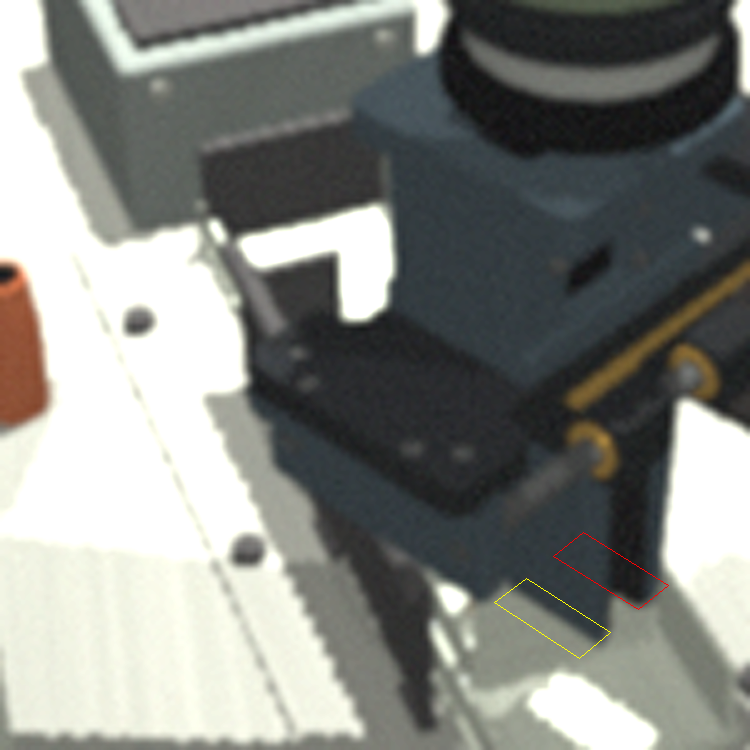

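View pics/top_d1.png

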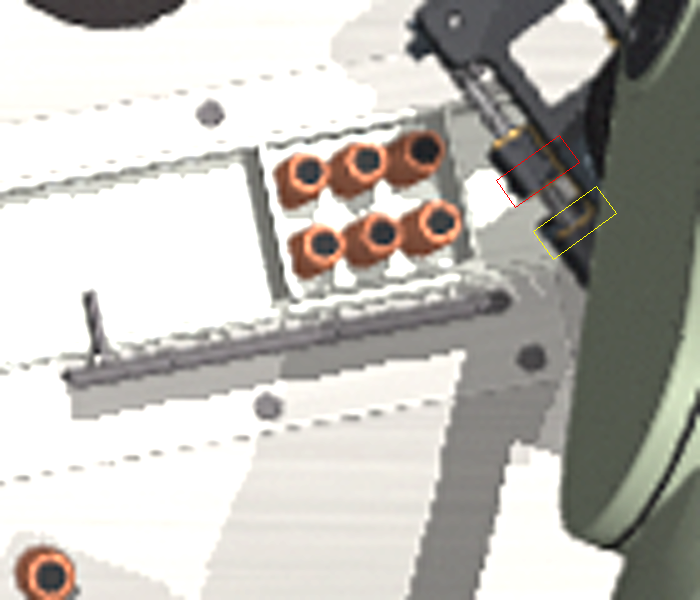

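Emit:
apply_moves(plan=[{"jaw": 0.868, "delta_pos": [2, 0, 10], "spin": 0}, {"jaw": 0.868, "delta_pos": [2, 0, 20], "spin": 0}, {"jaw": 0.868, "delta_pos": [2, 0, 30], "spin": 0}, {"jaw": 0.868, "delta_pos": [2, 0, 38], "spin": 0}, {"jaw": 0.868, "delta_pos": [2, 0, 42], "spin": 0}, {"jaw": 0.868, "delta_pos": [2, 0, 44], "spin": 0}, {"jaw": 0.868, "delta_pos": [2, 0, 45], "spin": 0}, {"jaw": 0.868, "delta_pos": [2, 0, 45], "spin": 0}])

```text
time_s: 4.85
ee_pos: [587.3, -189.9, 6.9]
ee_rot: [179.8, 0.1, 126.0]
force: [-1.2, 0.3, 0.4]
gripper_width: 12.2
```

```bash
python3 -c "
from fl import *
fl('d2',cc=('side',))
go(-130,0,12,25,6.5)"
```

```text
{'t': 4.9, 'W': 12.0, 'phi': np.float64(25.03), 'z': np.float64(6.9), 'A': array([-1.667e+02, -1.000e-01]), 'B': array([-183.1,   35.2]), 'Binner': array([-177.4,   22.9]), 'F': array([0.9, 0.7]), 'Fz': np.float64(-0.5)}
tcp [ 580.2 -153.9    6.5] delta [33.3 15.4  0.4] spin 0.001 jaw 0.868 rot [1.7984e+02 1.2000e-01 1.2599e+02]
```

View pics/side_d2.png

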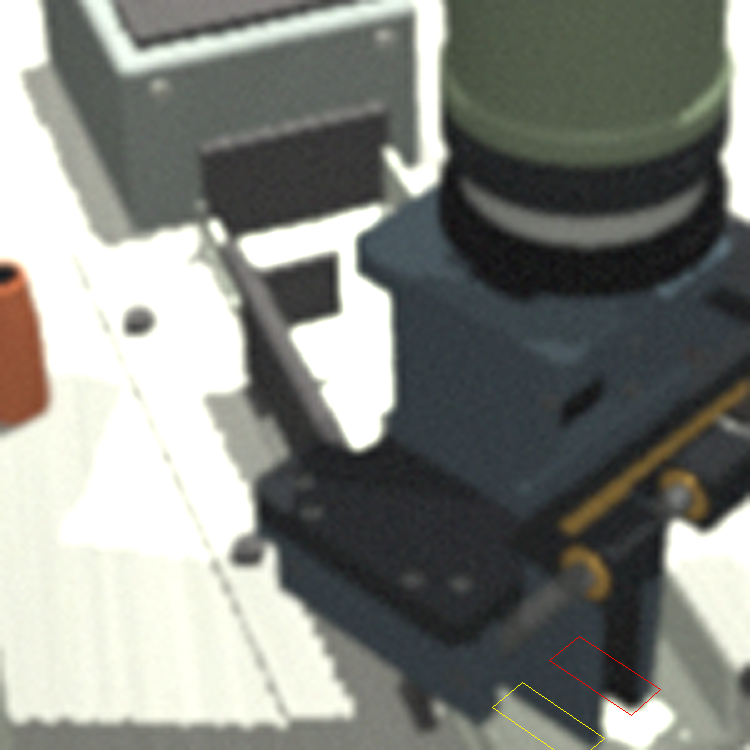

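Emit:
apply_moves(plan=[{"jaw": 0.868, "delta_pos": [4.5, 2.1, 0], "spin": 0}, {"jaw": 0.868, "delta_pos": [10, 4.6, 0], "spin": 0}, {"jaw": 0.868, "delta_pos": [17, 7.9, 0], "spin": 0}, {"jaw": 0.868, "delta_pos": [25, 11.6, 0], "spin": 0}, {"jaw": 0.868, "delta_pos": [33, 15.3, 0], "spin": 0}, {"jaw": 0.868, "delta_pos": [41, 19, 0], "spin": 0}, {"jaw": 0.868, "delta_pos": [47, 21.8, 0], "spin": 0}, {"jaw": 0.868, "delta_pos": [50, 23.2, 0], "spin": 0}])

```text
time_s: 5.9
ee_pos: [576.7, -135.5, 7.1]
ee_rot: [179.8, 0.2, 126.0]
force: [0.3, -6.6, 0.9]
gripper_width: 12.1
```

```bash
python3 -c "
from fl import *
fl('d3',rs=(230,210,380,360),rt=(300,160,460,280))
go(-110,0,12,25,6.5)
go(-112,-3,49,25,6.5)"
```

```text
{'t': 6.0, 'W': 11.8, 'phi': np.float64(25.04), 'z': np.float64(7.0), 'A': array([-111.,    0.]), 'B': array([-127.4,   35.2]), 'Binner': array([-121.7,   23. ]), 'F': array([-2.8,  1.2]), 'Fz': np.float64(0.9)}
tcp [ 576.4 -134.3    6.5] delta [0.9 0.4 0.5] spin 0.001 jaw 0.868 rot [1.7983e+02 1.1000e-01 1.2600e+02]
{'t': 6.0, 'W': 11.8, 'phi': np.float64(25.04), 'z': np.float64(7.0), 'A': array([-111.,    0.]), 'B': array([-127.4,   35.2]), 'Binner': array([-121.7,   23. ]), 'F': array([-2.8,  1.2]), 'Fz': np.float64(0.9)}
tcp [ 564.7 -146.6    6.5] delta [ -2.2 -16.3   0.5] spin 0.001 jaw 0.462 rot [1.7983e+02 1.1000e-01 1.2600e+02]
```

View pics/side_d3.png

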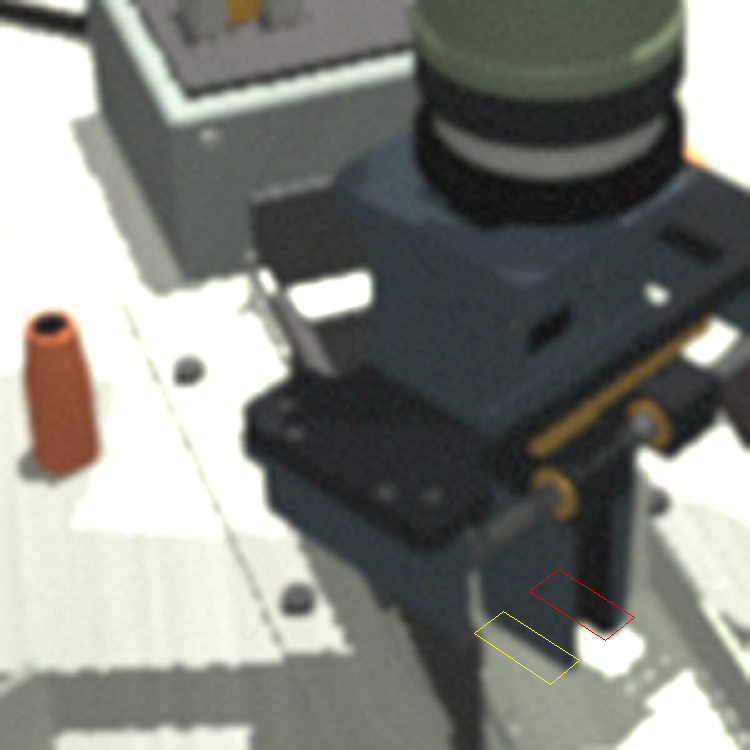

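View pics/top_d3.png

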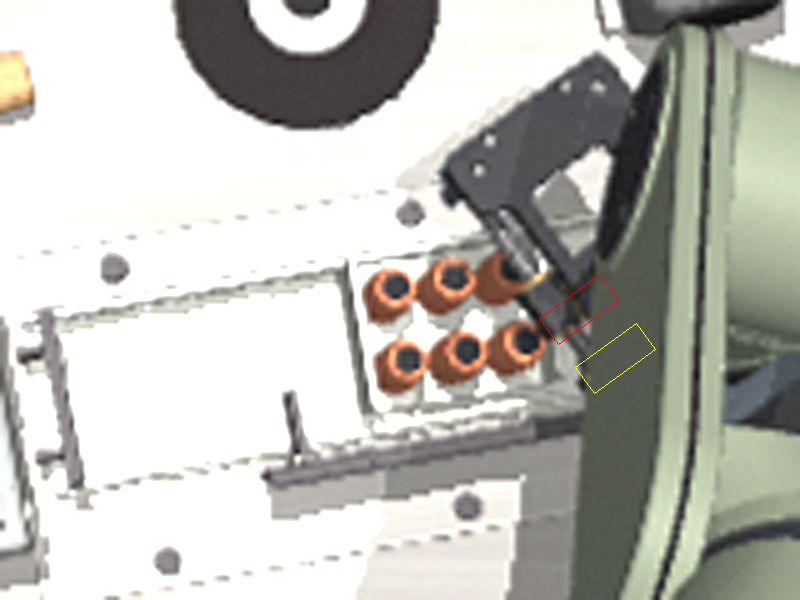

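Emit:
apply_moves(plan=[{"jaw": 0.82, "delta_pos": [-2, -2, 0], "spin": 0}, {"jaw": 0.77, "delta_pos": [-2, -4, 0], "spin": 0}, {"jaw": 0.72, "delta_pos": [-2, -6, 0], "spin": 0}, {"jaw": 0.67, "delta_pos": [-2, -8, 0], "spin": 0}, {"jaw": 0.62, "delta_pos": [-2, -10, 0], "spin": 0}, {"jaw": 0.56, "delta_pos": [-2, -12.5, 0], "spin": 0}, {"jaw": 0.5, "delta_pos": [-2, -15, 0], "spin": 0}, {"jaw": 0.46, "delta_pos": [-2, -16.5, 0], "spin": 0}])

```text
time_s: 7.0
ee_pos: [564.8, -146.7, 7.2]
ee_rot: [179.8, 0.1, 126.0]
force: [3.0, 2.1, -0.3]
gripper_width: 48.9
```

```bash
python3 -c "
from fl import *
fl('d4',rs=(230,210,380,360),rt=(300,160,460,280))
go(-110,-3,49,25,6.5)"
```

```text
{'t': 7.1, 'W': 49.2, 'phi': np.float64(25.04), 'z': np.float64(7.1), 'A': array([-112.1,   -2.8]), 'B': array([-144.4,   66.2]), 'Binner': array([-138.6,   54. ]), 'F': array([ 1. , -3.8]), 'Fz': np.float64(-0.6)}
tcp [ 564.4 -144.6    6.5] delta [1.9 1.2 0.6] spin 0.001 jaw 0.462 rot [1.7982e+02 1.3000e-01 1.2600e+02]
```

View pics/side_d4.png

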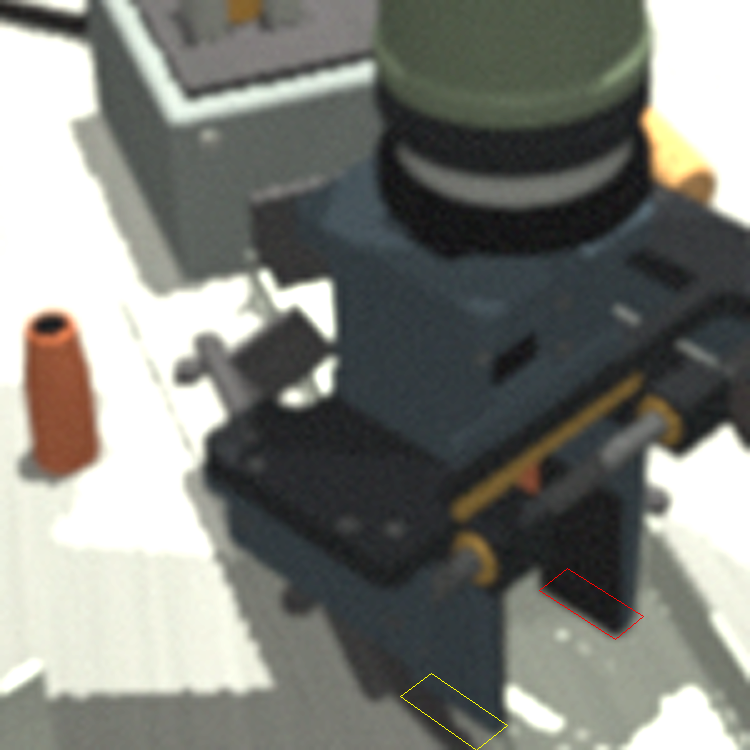

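View pics/top_d4.png

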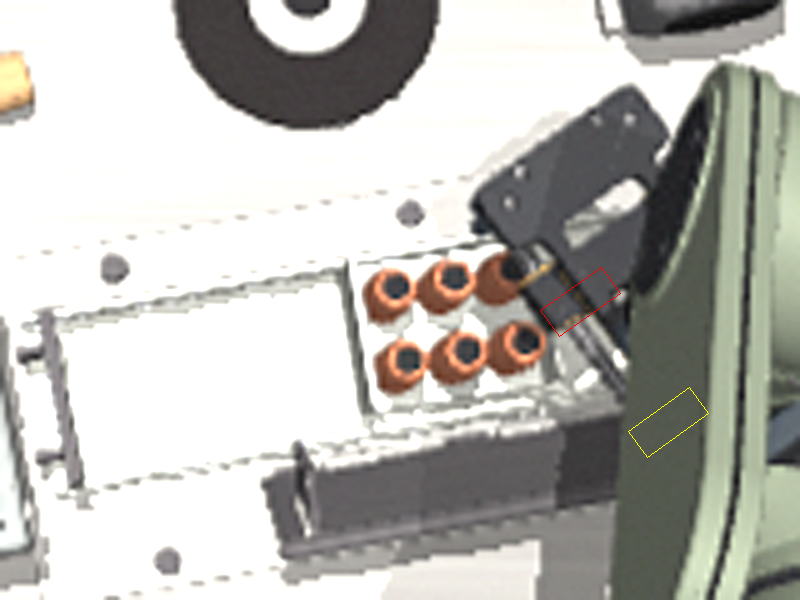

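```bash
python3 -c "
from plan import *
for th in(.5,.6,.7,.8,.9,1.):
    c,s=np.cos(th),np.sin(th)
    g=lambda x,y,z:(x,47+c*y+s*z,5-s*y+c*z)
    P=ch2w(CH,[g(0,-32,58),g(15,-2,58),g(0,-32,30),g(15,5,60)])
    print(th,((proj('top',P)-[300,160])*5).round(0).tolist(),((proj('side',P)-[230,210])*5).round(0).tolist())
print((proj('top',ch2w(CH,[(-31,0,60),(-31,31,60),(-31,-31,60)]))-[300,160])*5)
"
```

```text
0.5 [[309.0, 466.0], [281.0, 538.0], [297.0, 437.0], [284.0, 556.0]] [[301.0, 295.0], [217.0, 322.0], [342.0, 343.0], [197.0, 331.0]]
0.6 [[312.0, 482.0], [283.0, 551.0], [299.0, 447.0], [286.0, 568.0]] [[282.0, 301.0], [203.0, 332.0], [330.0, 343.0], [185.0, 342.0]]
0.7 [[314.0, 499.0], [285.0, 563.0], [301.0, 457.0], [287.0, 579.0]] [[264.0, 307.0], [191.0, 343.0], [318.0, 344.0], [173.0, 355.0]]
0.8 [[317.0, 514.0], [286.0, 573.0], [303.0, 468.0], [288.0, 589.0]] [[246.0, 316.0], [180.0, 355.0], [306.0, 347.0], [163.0, 368.0]]
0.9 [[319.0, 530.0], [287.0, 583.0], [305.0, 478.0], [289.0, 597.0]] [[229.0, 325.0], [169.0, 367.0], [294.0, 350.0], [154.0, 381.0]]
1.0 [[322.0, 545.0], [287.0, 592.0], [307.0, 489.0], [289.0, 605.0]] [[213.0, 336.0], [161.0, 380.0], [282.0, 355.0], [147.0, 395.0]]
[[359.20740528 341.36779164]
 [373.651477   415.97803233]
 [344.85113392 267.21108005]]
```

```bash
python3 -c "
from fl import *
go(-112,-3,59,25,6.5)"
```

```text
{'t': 7.1, 'W': 49.2, 'phi': np.float64(25.04), 'z': np.float64(7.1), 'A': array([-112.1,   -2.8]), 'B': array([-144.4,   66.2]), 'Binner': array([-138.6,   54. ]), 'F': array([ 1. , -3.8]), 'Fz': np.float64(-0.6)}
tcp [ 560.7 -149.5    6.5] delta [ 0.1 -4.7  0.5] spin 0.001 jaw 0.352 rot [1.7982e+02 1.3000e-01 1.2600e+02]
```

Emit:
apply_moves(plan=[{"jaw": 0.44, "delta_pos": [0, -1, 0], "spin": 0}, {"jaw": 0.41, "delta_pos": [0, -2, 0], "spin": 0}, {"jaw": 0.38, "delta_pos": [0, -3.5, 0], "spin": 0}, {"jaw": 0.352, "delta_pos": [0, -5, 0], "spin": 0}, {"jaw": 0.352, "delta_pos": [0, -5, 0], "spin": 0}, {"jaw": 0.352, "delta_pos": [0, -5, 0], "spin": 0}, {"jaw": 0.352, "delta_pos": [0, -5, 0], "spin": 0}, {"jaw": 0.352, "delta_pos": [0, -5, 0], "spin": 0}])

```text
time_s: 8.1
ee_pos: [560.4, -149.8, 7.1]
ee_rot: [179.8, 0.1, 126.0]
force: [2.0, 0.6, 1.1]
gripper_width: 58.8
```

```bash
python3 -c "
from fl import *
fl('d5',rs=(230,210,380,360),rt=(300,160,460,280))
go(-75,-3,59,25,6.5)"
```

```text
{'t': 8.2, 'W': 59.1, 'phi': np.float64(25.05), 'z': np.float64(7.1), 'A': array([-112.2,   -2.7]), 'B': array([-148.7,   75.3]), 'Binner': array([-143. ,   63.1]), 'F': array([ 0.2, -2. ]), 'Fz': np.float64(1.4)}
tcp [ 553.7 -113.2    6.5] delta [33.6 16.1  0.6] spin 0.001 jaw 0.352 rot [1.7984e+02 1.4000e-01 1.2601e+02]
```

View pics/side_d5.png

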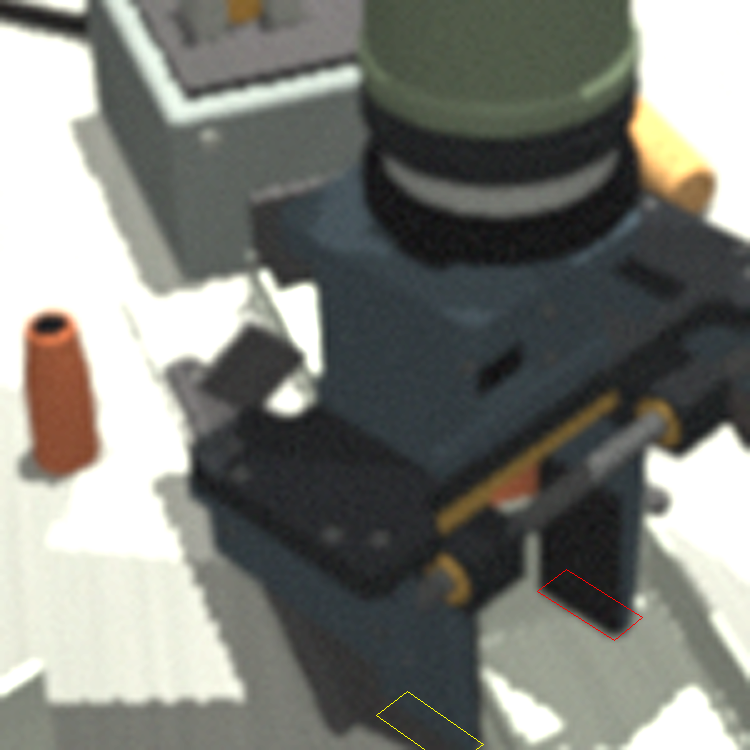

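View pics/top_d5.png

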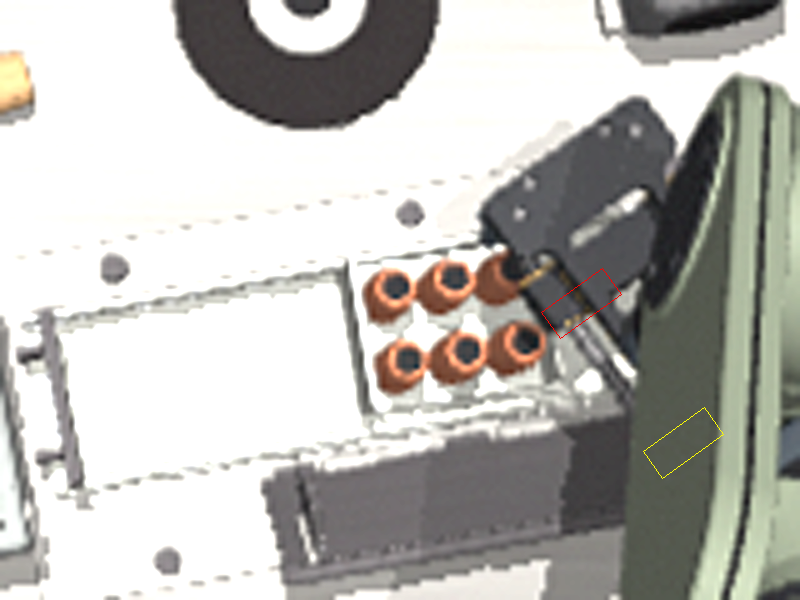

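Emit:
apply_moves(plan=[{"jaw": 0.352, "delta_pos": [4.5, 2.1, 0], "spin": 0}, {"jaw": 0.352, "delta_pos": [11, 5.1, 0], "spin": 0}, {"jaw": 0.352, "delta_pos": [18, 8.4, 0], "spin": 0}, {"jaw": 0.352, "delta_pos": [26, 12.1, 0], "spin": 0}, {"jaw": 0.352, "delta_pos": [34, 15.9, 0], "spin": 0}, {"jaw": 0.352, "delta_pos": [42, 19.6, 0], "spin": 0}, {"jaw": 0.352, "delta_pos": [49, 22.9, 0], "spin": 0}, {"jaw": 0.352, "delta_pos": [54, 25.2, 0], "spin": 0}])

```text
time_s: 9.2
ee_pos: [549.7, -92.7, 7.4]
ee_rot: [179.9, 0.3, 126.1]
force: [3.5, -5.4, 2.6]
gripper_width: 59.0
```

```bash
python3 -c "
from fl import *
fl('d6',rs=(230,200,380,350),rt=(290,160,450,280))
go(-25,-3,59,25,6.5)"
```

```text
{'t': 9.3, 'W': 59.2, 'phi': np.float64(25.13), 'z': np.float64(7.3), 'A': array([-53.4,  -2.9]), 'B': array([-90. ,  75.1]), 'Binner': array([-84.2,  62.9]), 'F': array([-4., -2.]), 'Fz': np.float64(0.6)}
tcp [544.1 -64.1   6.5] delta [25.8 12.2  0.7] spin 0.002 jaw 0.352 rot [179.84   0.27 126.09]
```

View pics/side_d6.png

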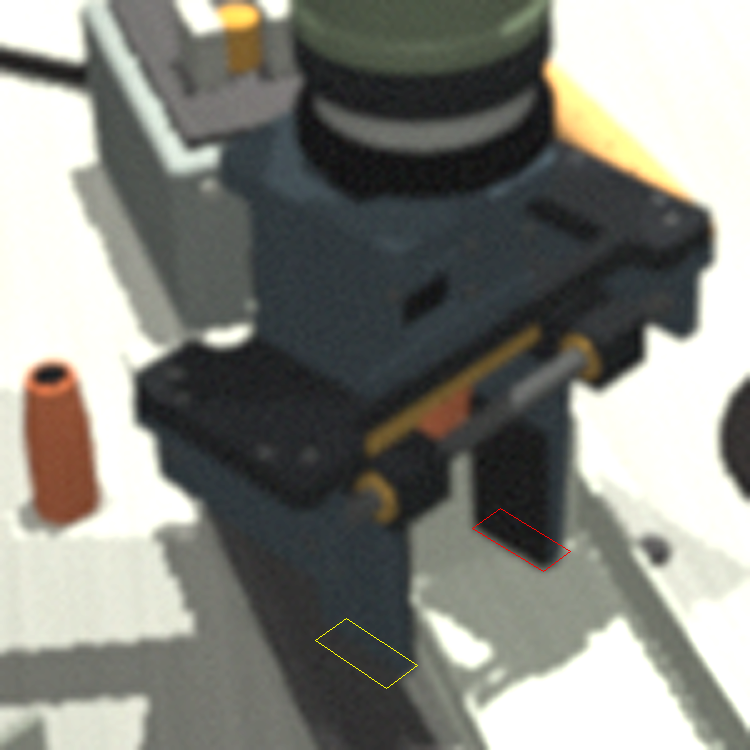

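View pics/top_d6.png

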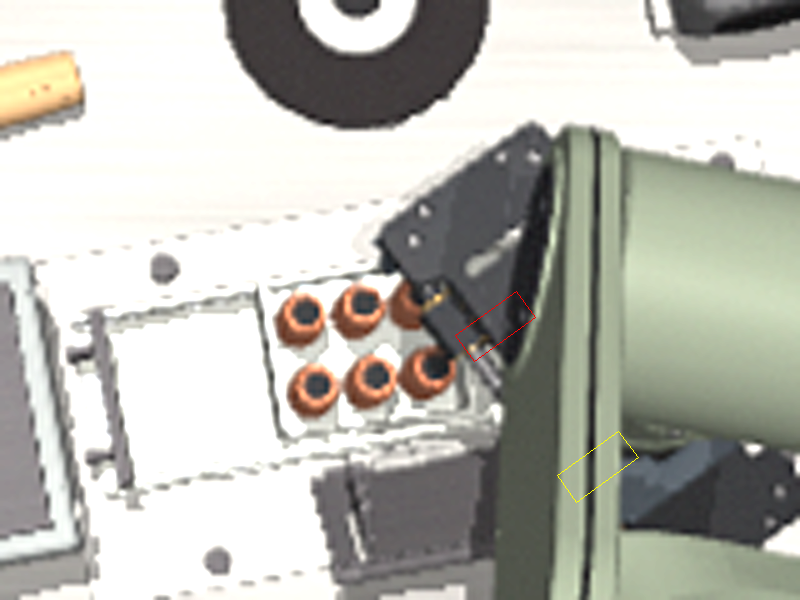

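Emit:
apply_moves(plan=[{"jaw": 0.352, "delta_pos": [4.5, 2.1, 0], "spin": 0}, {"jaw": 0.352, "delta_pos": [10, 4.7, 0], "spin": 0}, {"jaw": 0.352, "delta_pos": [17, 7.9, 0], "spin": 0}, {"jaw": 0.352, "delta_pos": [24, 11.2, 0], "spin": 0}, {"jaw": 0.352, "delta_pos": [31, 14.5, 0], "spin": 0}, {"jaw": 0.352, "delta_pos": [38, 17.8, 0], "spin": 0}, {"jaw": 0.352, "delta_pos": [43, 20.1, 0], "spin": 0}, {"jaw": 0.352, "delta_pos": [46, 21.5, 0], "spin": 0}])

```text
time_s: 10.3
ee_pos: [540.2, -43.3, 7.3]
ee_rot: [179.9, 0.4, 126.1]
force: [2.8, -5.3, 1.6]
gripper_width: 59.2
```

```bash
python3 -c "
from fl import *
fl('d7',rs=(230,200,380,350),rt=(290,160,450,280))
go(10,-3,59,25,6.5)"
```

```text
{'t': 10.4, 'W': 59.3, 'phi': np.float64(25.18), 'z': np.float64(7.3), 'A': array([-3.4, -3. ]), 'B': array([-40.1,  75.1]), 'Binner': array([-34.3,  62.9]), 'F': array([-4.2, -1.8]), 'Fz': np.float64(0.3)}
tcp [537.5 -29.7   6.5] delta [12.2  5.8  0.7] spin 0.003 jaw 0.352 rot [179.87   0.36 126.14]
```

View pics/side_d7.png

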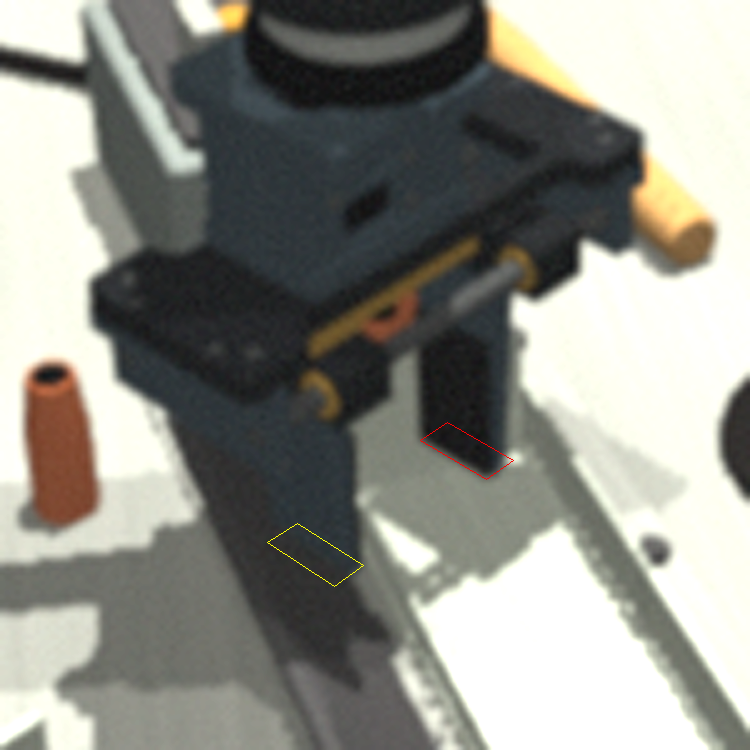

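View pics/top_d7.png

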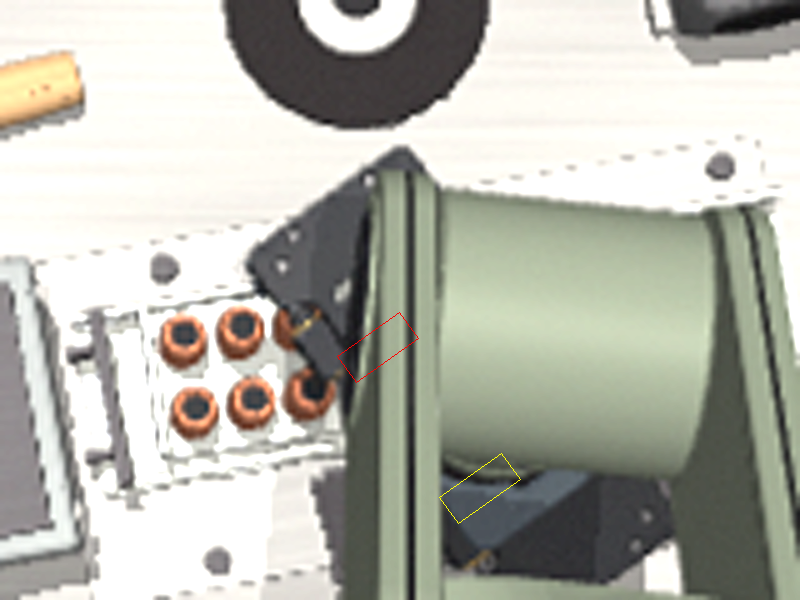

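Emit:
apply_moves(plan=[{"jaw": 0.352, "delta_pos": [2.5, 1.2, 0], "spin": 0}, {"jaw": 0.352, "delta_pos": [5, 2.3, 0], "spin": 0}, {"jaw": 0.352, "delta_pos": [7, 3.3, 0], "spin": 0}, {"jaw": 0.352, "delta_pos": [9, 4.2, 0], "spin": 0}, {"jaw": 0.352, "delta_pos": [10.5, 4.9, 0], "spin": 0}, {"jaw": 0.352, "delta_pos": [12, 5.6, 0], "spin": 0}, {"jaw": 0.352, "delta_pos": [13, 6.1, 0], "spin": 0}, {"jaw": 0.352, "delta_pos": [13.5, 6.3, 0], "spin": 0}])

```text
time_s: 11.4
ee_pos: [537.5, -29.6, 7.4]
ee_rot: [179.9, 0.5, 126.2]
force: [3.3, -7.1, 1.5]
gripper_width: 59.0
```

```bash
python3 -c "
from fl import *
fl('d8',rt=(290,190,390,290),kt=6,cc=('top',))
go(12,-3,59,25,6.5)"
```

```text
{'t': 11.45, 'W': 59.3, 'phi': np.float64(25.23), 'z': np.float64(7.4), 'A': array([10.2, -3.1]), 'B': array([-26.5,  75. ]), 'Binner': array([-20.8,  62.7]), 'F': array([-6.3, -1.3]), 'Fz': np.float64(1.5)}
tcp [537.1 -27.7   6.5] delta [1.8 0.7 0.9] spin 0.004 jaw 0.352 rot [179.9    0.49 126.19]
```

View pics/top_d8.png

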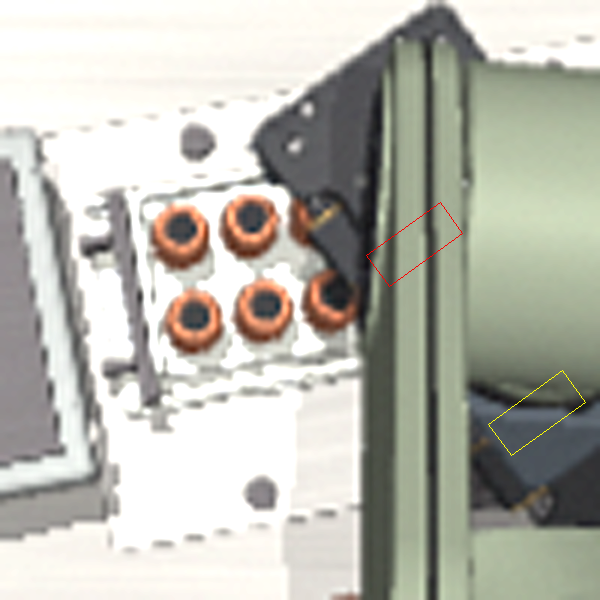

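Emit:
apply_moves(plan=[{"jaw": 0.352, "delta_pos": [0.5, 0.2, 0], "spin": 0}, {"jaw": 0.352, "delta_pos": [1, 0.5, 0], "spin": 0}, {"jaw": 0.352, "delta_pos": [1.5, 0.7, 0], "spin": 0}, {"jaw": 0.352, "delta_pos": [2, 0.9, 0], "spin": 0}, {"jaw": 0.352, "delta_pos": [2.5, 1.2, 0], "spin": 0}, {"jaw": 0.352, "delta_pos": [2.5, 1.2, 0], "spin": 0}, {"jaw": 0.352, "delta_pos": [2.5, 1.2, 0], "spin": 0}, {"jaw": 0.352, "delta_pos": [2.5, 1.2, 0], "spin": 0}])

```text
time_s: 12.45
ee_pos: [538.7, -28.9, 7.9]
ee_rot: [179.8, 0.7, 126.2]
force: [4.5, -8.1, 2.1]
gripper_width: 59.3
```

```bash
python3 -c "
from fl import *
go(12,-3,59,25,6.5)"
```

```text
{'t': 12.45, 'W': 59.3, 'phi': np.float64(25.26), 'z': np.float64(7.9), 'A': array([10.8, -4.3]), 'B': array([-26. ,  73.7]), 'Binner': array([-20.3,  61.5]), 'F': array([-8.8, -2.9]), 'Fz': np.float64(2.1)}
tcp [537.1 -27.7   6.5] delta [ 1.9 -0.6  1.4] spin 0.005 jaw 0.352 rot [179.84   0.74 126.22]
```

Emit:
apply_moves(plan=[{"jaw": 0.352, "delta_pos": [1, 0.3, 0], "spin": 0}, {"jaw": 0.352, "delta_pos": [2, 0.6, 0], "spin": 0}, {"jaw": 0.352, "delta_pos": [3, 1, 0], "spin": 0}, {"jaw": 0.352, "delta_pos": [4, 1.4, 0], "spin": 0}, {"jaw": 0.352, "delta_pos": [4, 1.4, 0], "spin": 0}, {"jaw": 0.352, "delta_pos": [4, 1.4, 0], "spin": 0}, {"jaw": 0.352, "delta_pos": [4, 1.4, 0], "spin": 0}, {"jaw": 0.352, "delta_pos": [4, 1.4, 0], "spin": 0}])

```text
time_s: 13.45
ee_pos: [539.7, -28.5, 8.5]
ee_rot: [179.8, 1.1, 126.3]
force: [6.0, -15.0, 0.0]
gripper_width: 58.9
```

```bash
python3 -c "
from fl import *
fl('d9',rs=(230,200,380,350),rt=(290,190,390,290),kt=6)
go(-25,-3,59,25,7)"
```

```text
{'t': 13.55, 'W': 59.1, 'phi': np.float64(25.32), 'z': np.float64(8.5), 'A': array([11. , -5.3]), 'B': array([-25.8,  72.6]), 'Binner': array([-20. ,  60.4]), 'F': array([-16. ,  -1.5]), 'Fz': np.float64(1.1)}
tcp [544.1 -64.1   7. ] delta [-31.3 -17.5   2.1] spin 0.006 jaw 0.352 rot [179.82   1.15 126.28]
```

View pics/top_d9.png

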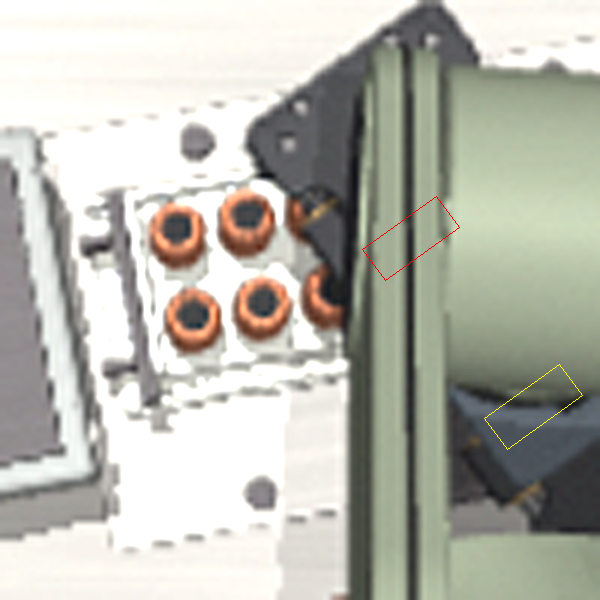

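View pics/side_d9.png

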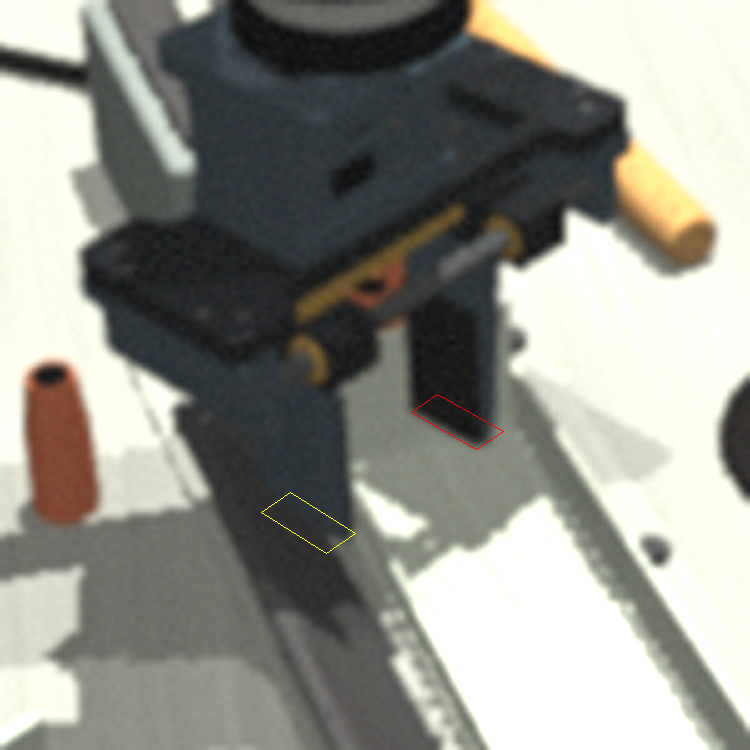

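Emit:
apply_moves(plan=[{"jaw": 0.352, "delta_pos": [-3, -1.6, 0], "spin": 0}, {"jaw": 0.352, "delta_pos": [-7, -3.8, 0.5], "spin": 0}, {"jaw": 0.352, "delta_pos": [-13, -7, 1], "spin": 0}, {"jaw": 0.352, "delta_pos": [-19, -10.4, 1.5], "spin": 0}, {"jaw": 0.352, "delta_pos": [-25, -13.8, 1.5], "spin": 0}, {"jaw": 0.352, "delta_pos": [-31, -17, 1.5], "spin": 0}, {"jaw": 0.352, "delta_pos": [-36, -19.4, 1.5], "spin": 0}, {"jaw": 0.352, "delta_pos": [-38, -20.4, 1.5], "spin": 0}])

```text
time_s: 14.55
ee_pos: [545.8, -71.6, 7.7]
ee_rot: [179.8, 1.1, 126.3]
force: [0.5, 2.8, 2.2]
gripper_width: 58.8
```

```bash
python3 -c "
from fl import *
fl('e1',rs=(230,200,380,350),rt=(290,190,390,290),kt=6)
go(-30,0,12,25,7)"
```

```text
{'t': 14.65, 'W': 59.1, 'phi': np.float64(25.32), 'z': np.float64(7.7), 'A': array([-32.5,  -3.1]), 'B': array([-69.4,  74.8]), 'Binner': array([-63.6,  62.6]), 'F': array([ 0.7, -2.6]), 'Fz': np.float64(1.5)}
tcp [561.2 -55.8   7. ] delta [ 3.7 21.8  0.7] spin 0.006 jaw 0.868 rot [179.83   1.17 126.28]
```

View pics/top_e1.png

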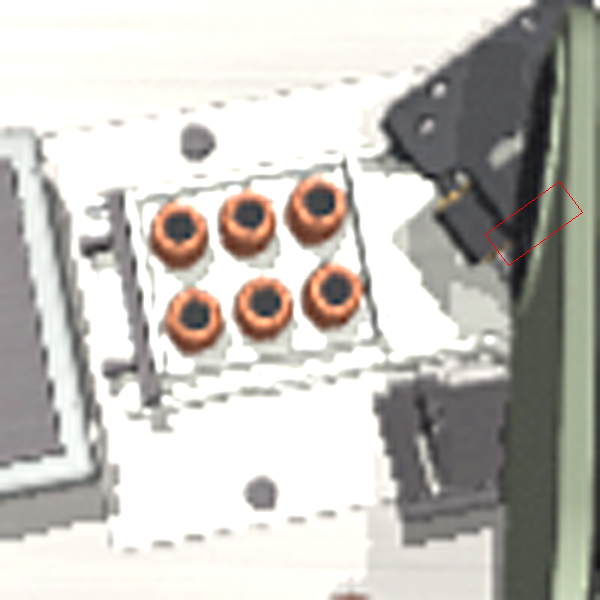

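View pics/side_e1.png

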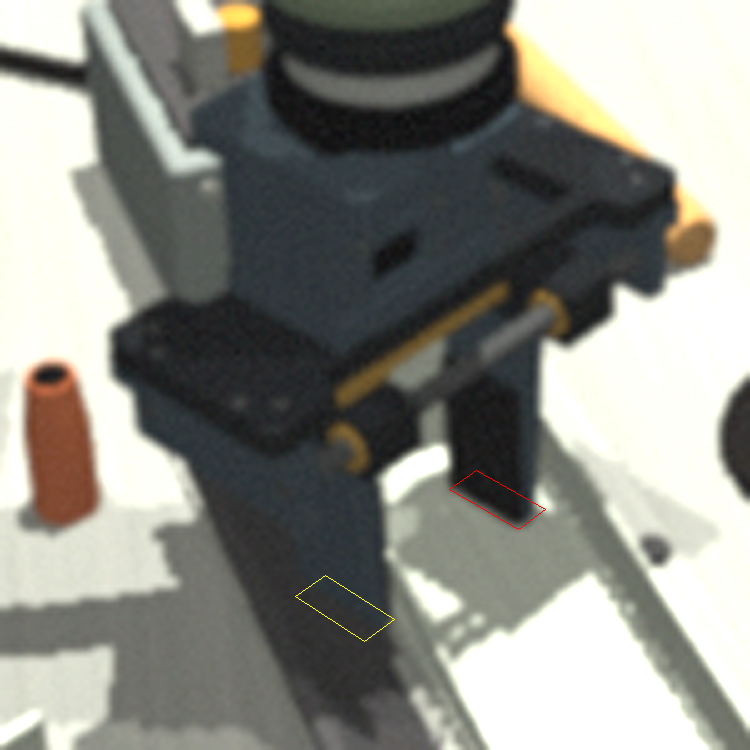

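```bash
python3 -c "
from ov import *
from plan import CH
im=cams.grab_frame('top')[:,:,::-1].copy()
S=[[(x,-31,60),(x,31,60)] for x in (10,)]+[[(90,-34,52),(90,34,52)]]
cv2.imwrite('pics/top_e2.png',draw('top',im,CH,S,(0,0,255),(300,195,370,265),8))
"
```

```text
(no output)
```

View pics/top_e2.png

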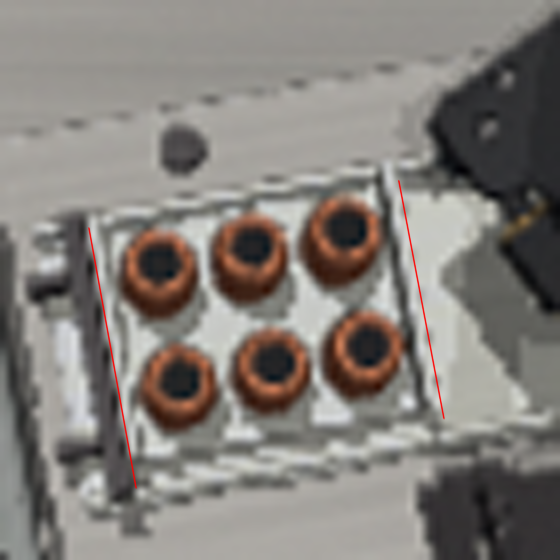

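The rack is home: its front wall is flush with the stop, the force rose to 16 N without motion, and the rear wall is within 1 px of chute x = 10. Next I let the gate close.

Emit:
apply_moves(plan=[{"jaw": 0.41, "delta_pos": [0, 2.5, 0], "spin": 0}, {"jaw": 0.47, "delta_pos": [0, 5, 0], "spin": 0}, {"jaw": 0.53, "delta_pos": [0, 7.5, 0], "spin": 0}, {"jaw": 0.6, "delta_pos": [0, 10.5, 0], "spin": 0}, {"jaw": 0.67, "delta_pos": [0, 13.5, 0], "spin": 0}, {"jaw": 0.74, "delta_pos": [0, 16.5, 0], "spin": 0}, {"jaw": 0.81, "delta_pos": [0, 19, 0], "spin": 0}, {"jaw": 0.868, "delta_pos": [0, 21, 0], "spin": 0}])

```text
time_s: 15.7
ee_pos: [562.1, -58.8, 7.4]
ee_rot: [179.9, 1.1, 126.3]
force: [-0.3, 0.6, 0.7]
gripper_width: 12.5
```

```bash
python3 -c "
from fl import *
fl('e3',rs=(230,200,380,350),rt=(290,190,390,290),kt=6)
go(-32,0,12,25,7)"
```

```text
{'t': 15.8, 'W': 12.0, 'phi': np.float64(25.35), 'z': np.float64(7.6), 'A': array([-33.3,  -0.6]), 'B': array([-50. ,  34.6]), 'Binner': array([-44.2,  22.4]), 'F': array([0.7, 0.1]), 'Fz': np.float64(-0.2)}
tcp [561.6 -57.7   7. ] delta [ 1.6 -0.1  0.6] spin 0.006 jaw 0.868 rot [179.86   1.15 126.31]
```

View pics/top_e3.png

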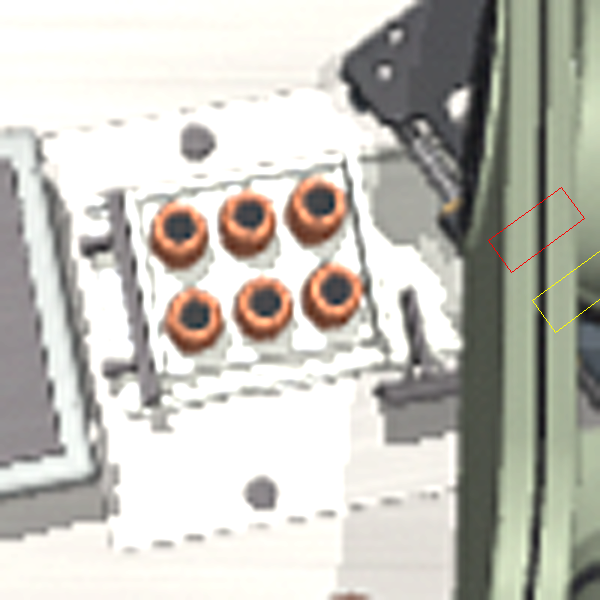

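View pics/side_e3.png

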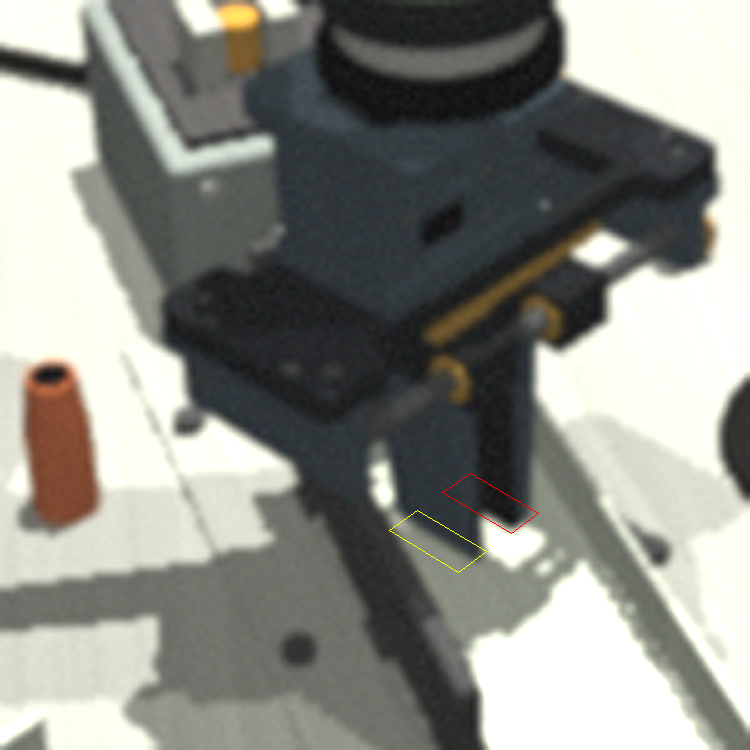

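Emit:
apply_moves(plan=[{"jaw": 0.868, "delta_pos": [-2, -1, -8], "spin": 0}, {"jaw": 0.868, "delta_pos": [-4, -2, -22], "spin": 0}, {"jaw": 0.868, "delta_pos": [-5, -2, -42], "spin": 0}, {"jaw": 0.868, "delta_pos": [-5, -2, -65], "spin": 0}, {"jaw": 0.868, "delta_pos": [-5, -2, -90], "spin": 0}, {"jaw": 0.868, "delta_pos": [-5, -2, -115], "spin": 0}, {"jaw": 0.868, "delta_pos": [-5, -2, -140], "spin": 0}, {"jaw": 0.868, "delta_pos": [-5, -2, -150], "spin": 0}])

```text
time_s: 16.8
ee_pos: [562.7, -62.2, 160.3]
ee_rot: [179.7, 1.3, 126.3]
force: [0.7, 0.6, 0.0]
gripper_width: 12.2
```

Emit:
apply_moves(plan=[{"jaw": 0.868, "delta_pos": [-30, -14, 0], "spin": 0}, {"jaw": 0.868, "delta_pos": [-70, -33, 0], "spin": 0}, {"jaw": 0.868, "delta_pos": [-110, -51, 0], "spin": 0}, {"jaw": 0.868, "delta_pos": [-150, -70, 0], "spin": 0}, {"jaw": 0.868, "delta_pos": [-190, -89, 0], "spin": 0}, {"jaw": 0.868, "delta_pos": [-225, -105, 0], "spin": 0}, {"jaw": 0.868, "delta_pos": [-240, -112, 0], "spin": 0}, {"jaw": 0.868, "delta_pos": [-240, -112, 0], "spin": 0}])

```text
time_s: 17.8
ee_pos: [614.1, -322.0, 164.5]
ee_rot: [179.7, 1.2, 126.2]
force: [0.0, 0.2, 1.0]
gripper_width: 12.3
```

```bash
python3 -c "
from look import *
look('f',th=0,rx=50,fing=False,rt=(290,150,480,300),rs=(220,200,440,400))
im=cams.grab_frame('top')[:,:,::-1]; cv2.imwrite('pics/top_full.png',im)
from plan import *; print(fingers(env.state()))"
```

```text
{'t': 17.95, 'W': 11.9, 'phi': np.float64(25.4), 'z': np.float64(165.2), 'A': array([-299.8,   -1.6]), 'B': array([-316.4,   33.5]), 'Binner': array([-310.7,   21.3]), 'F': array([ 0.7, -0.1]), 'Fz': np.float64(0.2)}
```

View pics/top_full.png

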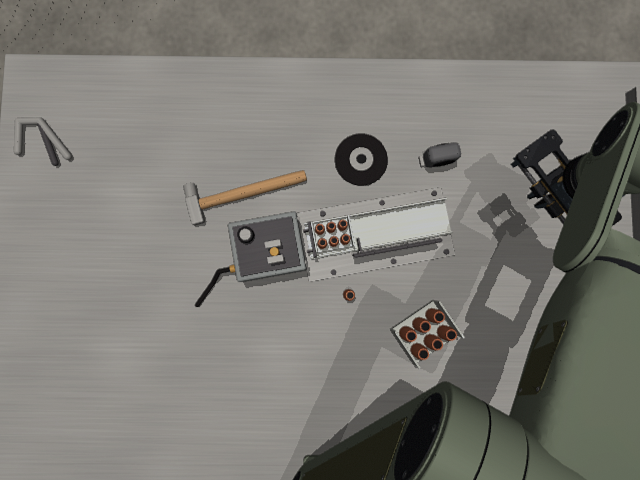

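View pics/top_f.png

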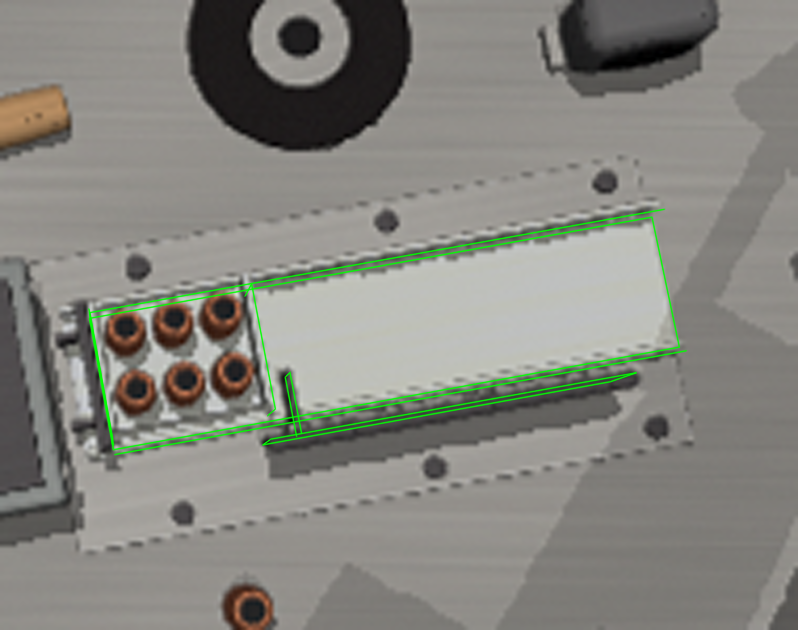

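View pics/side_f.png

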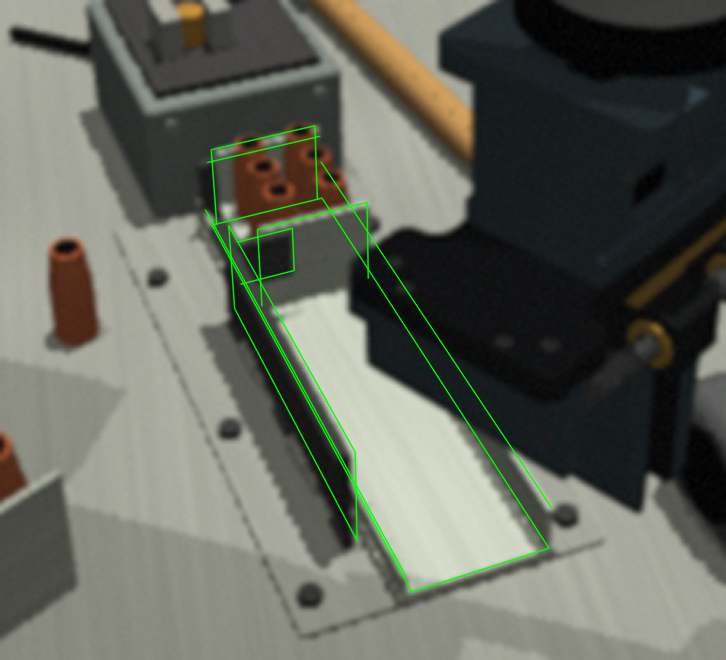

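The rack sits at top (331,236) against the stop. The gate is closed with its plate behind the rack at (358,242). Nozzle, disc, tape, hammer and the larger rack are at their starting pixels.

```bash
python3 -c "
from workcell import env
print(env.job_done(), env.state()['time_s'])"
```

```text
the job is handed in; nothing more can be done
the job is handed in; nothing more can be done
```

The smaller rack is home against the end stop, the gate is closed behind it, and the job is handed in at about 18 s of the 48 s allowed.

I pushed the rack up to just before the gate and opened the gate with the other finger to about 0.8 rad. I held it there while the leading finger pushed the rack home. Then I backed off, let the gate close by drawing the fingers together, and moved the arm clear.

**Last checks:**
- **Home:** the push force rose to 16 N with almost no motion. In the pictures the rack's front wall is flush with the stop, and its rear wall is within about 1–2 px of where it should be.
- **Gate:** closed, with its plate behind the rack. Whenever I looked, the plate stayed clear of the rack.
- **Loose things:** the spare nozzle, tape, disc, hammer and larger rack look unmoved.
- **Arm:** touching nothing, with wrist forces near zero.

**Disagreements:**
- **Fingertip height:** the fingertips showed about 19 mm above the reported TCP in the pictures, so I worked from the pictures.
- **Gate opening:** my first opening reached only about 0.55 rad because the fingertips are thinner than I had assumed. I widened it before pushing on.

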